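# Refit the hob knob on its D-shaft and hold it pressed at full flame

### The arm

A 6-joint arm with a two-finger parallel gripper is mounted at the origin on a cart in front of the work surface, level with it; the furniture and walls round the work are solid. World frame = base frame: x ahead of the robot, y to its left, z up, the work surface at z = 0. Lengths are in m, angles in rad, forces in N, time in s.
With the tool pointing down it reaches from about 0.275 to 0.875 m from the base axis. Payload 12.5 kg.
Tool frame: the origin (TCP) lies at the very end of the fingers, on their centre line; the grasp point (between the pads) lies 19 mm behind it; z points along the fingers, y is the line along which they close (so a half turn about z gives the same grasp; the last joint's range is limited). The gripper opens to 85 mm and grips with 20 to 120 N. Pads are 22 mm wide; open, the fingers measure 114 mm over their backs; the gripper's body (76 mm by 85 mm) begins 54 mm behind the grasp point. The pads swing forward as they close: fully open they stand 13 mm farther back than shut.
Start: joints at [1.022, 0.351, 1.652, -0, 1.139, -0.085], TCP at [0.246, 0.492, 0.231] pointing down, gripper open.
Joint ranges: [-2.75, 2.75], [-0.79, 2.1], [0.01, 2.65], [-1.57, 4.71], [0.07, 3.14], [-2.87, 2.87]. Speed limits (rad/s): [2.22, 2.22, 2.79, 3.14, 3.14, 3.14].

### API

Orientations are given as a 3x3 rotation matrix whose columns are the frame's x, y, z axes.
In Python, from bench import manip gives the robot as it stands. Calls block until the motion is done:
- manip.move_ptp(position, orientation): joint-space move of the TCP to a pose.
- manip.move_l(position, attitude=None, max_speed=0.15): straight line of the TCP; attitude=None keeps the orientation; max_speed is the mean speed in m/s.
- manip.move_j(angles): joint-space move.
- manip.set_gripper(opening, effort=None): opening from 0.0 (shut) to 1.0 (fully open); effort is the grip in N (None keeps the last); returns when the fingers have stopped.
- manip.dwell(seconds).
- manip.inverse_kinematics(position, orientation): joint angles nearest the present ones, or None.
- manip.grab_frame(name): name is "scene" or "top" or "wrist"; returns (picture, depth): 480x640x3 uint8, red, green, blue; 480x640 float32, m along the optical axis (not along the pixel's ray), 0 where there is no reading.
- manip.get_calibration(name): a dict with "camera_matrix" (3x3 intrinsics, pixels), "R" (3x3) and "t" (3): a world point X has camera coordinates R X + t. Camera axes: x right, y down, z forward; pixel columns grow to the right and rows downward; lengths in m; the calibration is good to about 2 mm. The wrist camera is an equidistant fisheye: a pixel r from the principal point sees the ray r / f radians off the axis. A picture is of the moment at which its call begins: read the wrist's pose just before it. get_calibration takes no time and is no camera call; for the wrist camera it gives the pose at the moment of the call.
A pose or a line that the arm cannot do raises manip.Unreachable and nothing moves.
- manip.sign_off(): hands the job in; it is judged then, once.
Trained networks look in the newest picture that a camera, given by its name, has taken for a name from the list of things; names that differ only in an ending like _2 or _b are one class to them, and where a whole thing is asked for, a point or a joint stands for the part that bears it (a point fixed in the world has none). Each returns a list of dicts, best first, with "confidence" (0 to 1); they miss things now and then, are a little off and sometimes report something else, mostly with a low value. They report only what shows in the picture. A call takes as long as a camera call.
- manip.look_for(camera, name): "at" ([x, y, z] in m, in world coordinates, good to about 4 mm: the middle of the surface that is visible of it).
Readings, each from a call of its own:
- manip.current_time(): time.
- manip.current_qpos(): joint angles.
- manip.current_joint_vel(): joint speeds.
- manip.current_joint_torque(): joint torques, N m.
- manip.current_ee_pos(): TCP position.
- manip.current_tcp_rot(): TCP orientation.
- manip.current_force(): force on the tool from outside, world axes, zero at the start.
- manip.current_ft_torque(): the same for the moment, N m.
- manip.current_grip_width(): opening from 0.0 (shut) to 1.0 (fully open).
- manip.current_grip_force(): force on a finger pad.
Only numpy, scipy, OpenCV 4.12 (cv2) and the standard library are available. Lean on these libraries where they do the work, as an engineer would, in place of code of your own. Each camera call takes 0.05 s, during which the arm holds its last target. There are 200 camera calls.

### The job

The frying pan stands ready on its burner, but that burner's control knob has been taken off for washing and lies beside the sink: pick it up, turn it so that its D-shaped socket matches the flat of the bare spindle in front of the pan, and push it fully home. Then press the knob in against its spring and, pressing, turn it a quarter turn anticlockwise so that its pointer stands at the large flame mark, and finish there with the knob still gripped and pressed in, as one holds it while the burner lights - do not let go. Leave the other knob at off and the pan and the cup where they stand.

Things in the scene. Friction and masses are not known exactly. Their poses are not given: they have to be found in the camera images.
- knob_centre (a point): the loose black control knob, 60 g, lying face up: a round skirt 46 mm across and 12 mm high, on it an upright grip bar 41 mm long, 15 mm wide, 22 mm high (34 mm in all), to be pinched across its 15 mm. This point is on its axis half-way up, 17 mm above its underside. x axis: along the bar towards the pointer end (white line on the top and down that end); z up.
- knob_socket (a point): the mouth of the knob's socket, in the middle of its underside, same axes. The socket is D-shaped, 13 mm across and 12 mm deep; its flat is on the pointer (+x) side, 2.8 mm from the axis.
- spindle_tip (a point): tip centre of the bare upright brass D-shaft, 12 mm across, 18 mm tall above the hob's top, tip bevelled by 2.5 mm. x axis: out of its flat, which is 2.4 mm from the axis; z up. The knob fits only with its x axis pointing the same way (play 0.1 to 0.3 rad). Home, the socket's end rests on the tip: knob_centre is 5 mm above this point, the knob's underside 6 mm above the hob's top.
- stem (a joint): how far the spindle is pushed straight down, m: 0 up, 0.005 at its stop. A spring pushes it up with about 4 N at 0 and 8 N at the stop. Until it is pushed in by 3 mm or more a catch blocks its turning (forced, the knob climbs off).
- spindle (a joint): how far the spindle is turned anticlockwise seen from above, rad: 0 off (flat towards the off dot at the far side), 1.57 large flame (mark at the left), range to 3.2; light friction (0.02 N m), stays where it is left.
- hob: two-burner table-top gas hob, fixed, 300 mm deep (x) and 380 mm wide (y), steel top at 55 mm; origin under its middle, z up. Controls near the front edge at x -115, y +100 and -100 mm: one bare spindle, one fitted knob, either way round; each serves the burner 170 mm behind it. Printed round each, 34 mm from its axis: dot (off) at +x, large flame at +y, small flame between +y and -x. Pan supports: 91 mm high.
- other_knob (a joint): the turning of the fitted knob on the other control, rad: 0 off (it must stay off).
- other_knob_top (a point): the top centre of that other, fitted knob, of the same shape, 95 mm above the worktop.
- pan: small dark frying pan, 140 mm across and 34 mm deep, loose on the pan support over the burner of the bare spindle, 170 mm behind it; a handle 130 mm long to the right (-y). Origin at its underside, in the middle.
- espresso_cup: small white patterned cup, 49 mm high, on the worktop at the right, beyond the loose knob; origin at its underside.

How it is judged:
On the way:
1. the knob is fully home on the spindle, flat to flat, with the spindle still at off (z of knob_centre in the frame of spindle_tip below 0.0072 m and horizontal distance between knob_centre and spindle_tip below 0.003 m and angle between the x axis of knob_centre and the x axis of spindle_tip, either way round below 0.4 rad and value of joint spindle below 0.3 rad), for 0.1 s.
At the end, for the whole second after the job is handed in: Knob home on the spindle (within 2 mm), flat to flat; spindle pushed in more than 3 mm and turned 1.0 to 2.1 rad; pointer within 0.26 rad of the large flame; fingers still on the knob; other knob within 0.2 rad of off; pan and cup within 30 mm of their starts, pan level (z of knob_centre in the frame of spindle_tip below 0.0072 m and horizontal distance between knob_centre and spindle_tip below 0.003 m and angle between the x axis of knob_centre and the x axis of spindle_tip, either way round below 0.4 rad and value of joint stem above 0.003 m and value of joint spindle between 1 and 2.1 rad and angle between the x axis of knob_centre and the y axis of hob, either way round below 0.26 rad and contact force between the fingers and knob above 2 N and value of joint other_knob below 0.2 rad and distance of each of pan, espresso_cup from where it was at the start of the episode below 0.03 m and angle between pan's own z axis and vertical below 0.15 rad); the arm keeps its last pose, push and grip.
It fails at once if the other knob is turned by 0.3 rad or more (value of joint other_knob above 0.3 rad).
It fails at once if the pan is shoved 30 mm or tipped (distance of pan from where it was at the start of the episode above 0.03 m or angle between pan's own z axis and vertical above 0.35 rad).
It also fails if it takes over 45 s, if anything falls off the work surface, if the arm or the gripper's body presses on something with over 40 N, if the wrist force passes 120 N, or if a joint passes its speed limit or range.

## Working session

There is one attempt and no reset: what is moved stays moved. The work goes in short steps, each a Python script; the robot and the scene stay as the last script left them, time stands still between calls to the robot, and variables do not carry over. Pictures are saved under pics/ and viewed, at most 10 in all, crops included, and the job is handed in when it is done.

```bash
mkdir -p pics; ls; python3 - <<'E'
from bench import manip as m
import cv2,numpy as np
for c in ["scene","top"]:
    p,d=m.grab_frame(c); cv2.imwrite(f"pics/{c}0.png",p[:,:,::-1]); np.save(f"pics/{c}0.npy",d)
    k=m.get_calibration(c); print(c,np.round(k["camera_matrix"],1).tolist(),np.round(k["R"],3).tolist(),np.round(k["t"],3))
    for n in ["knob_centre","spindle_tip","other_knob_top","hob","pan","espresso_cup"]:
        print(n,[(np.round(r["at"],3).tolist(),round(r["confidence"],2)) for r in m.look_for(c,n)][:3])
print(m.current_time(),m.current_tcp_rot().round(3).tolist())
E
```

```text
pics
scene [[620.5, 0.0, 318.7], [0.0, 620.5, 232.7], [0.0, 0.0, 1.0]] [[0.694, -0.72, -0.027], [-0.299, -0.254, -0.92], [0.655, 0.646, -0.391]] [-0.337  0.275  1.311]
knob_centre [([0.467, -0.127, 0.017], 0.63)]
spindle_tip [([0.504, -0.334, 0.034], 0.63)]
other_knob_top [([0.491, 0.418, 0.079], 0.71)]
hob [([0.569, 0.263, 0.056], 0.93)]
pan [([0.656, 0.211, 0.11], 0.69)]
espresso_cup [([0.505, -0.333, 0.035], 0.83)]
top [[574.0, 0.0, 317.3], [0.0, 574.0, 234.8], [0.0, 0.0, 1.0]] [[-0.077, -0.997, 0.001], [-0.973, 0.074, -0.218], [0.218, -0.018, -0.976]] [0.076 0.559 1.419]
knob_centre [([0.475, -0.12, 0.013], 0.72)]
spindle_tip []
other_knob_top [([0.495, 0.423, 0.075], 0.69)]
hob [([0.582, 0.344, 0.054], 0.75)]
pan [([0.663, 0.217, 0.098], 0.63)]
espresso_cup [([0.512, -0.338, 0.026], 0.81), ([0.471, -0.121, 0.014], 0.47)]
0.7 [[-0.894, 0.447, 0.0], [0.447, 0.894, 0.0], [0.0, 0.0, -1.0]]
```

View pics/top0.png

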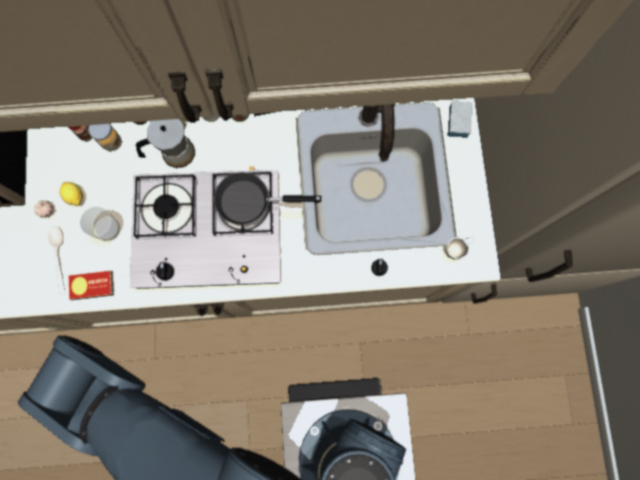

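View pics/scene0.png

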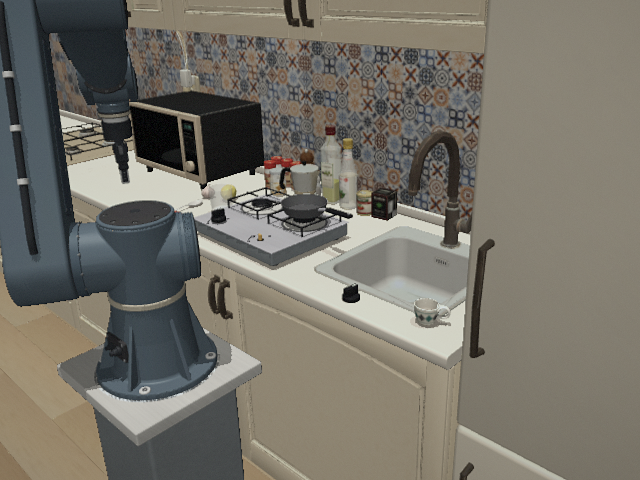

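```bash
cat > h.py <<'E'
from bench import manip as m
import cv2,numpy as np
def R(a):
    c,s=np.cos(a),np.sin(a); return np.array([[-s,c,0],[c,s,0],[0,0,-1.]])
def shot(name):
    k=m.get_calibration("wrist"); p,d=m.grab_frame("wrist")
    cv2.imwrite(f"pics/{name}.png",p[:,:,::-1]); np.savez(f"pics/{name}.npz",d=d,K=k["camera_matrix"],R=k["R"],t=k["t"])
    return p,d,k
def ray(k,u,v):
    K=k["camera_matrix"] if "camera_matrix" in k else k["K"]; x=(u-K[0,2])/K[0,0]; y=(v-K[1,2])/K[1,1]; r=np.hypot(x,y)
    c=np.array([x/r*np.sin(r),y/r*np.sin(r),np.cos(r)]); return k["R"].T@c, -k["R"].T@k["t"]
def onz(k,u,v,z):
    d,o=ray(k,u,v); return o+d*(z-o[2])/d[2]
def pix(k,X):
    K=k["camera_matrix"] if "camera_matrix" in k else k["K"]; c=k["R"]@np.asarray(X)+k["t"]; th=np.arctan2(np.hypot(c[0],c[1]),c[2]); n=c[:2]/np.hypot(c[0],c[1])*th
    return np.array([K[0,2]+K[0,0]*n[0],K[1,2]+K[1,1]*n[1]])
E
python3 - <<'E'
from h import *
m.move_ptp([0.47,0.22,0.24],R(np.pi/2))
print(m.current_qpos().round(2),m.current_time())
p,d,k=shot("w_sp"); print(k["R"].round(3).tolist(),(-k["R"].T@k["t"]).round(3),k["camera_matrix"].round(1).tolist(),pix(k,[.503,.223,.073]))
for n in ["spindle_tip","other_knob_top"]: print(n,[(np.round(r["at"],3).tolist(),round(r["confidence"],2)) for r in m.look_for("wrist",n)][:3])
m.move_ptp([0.44,-0.123,0.20],R(np.pi/2))
p,d,k=shot("w_kn"); print(m.current_time(),(-k["R"].T@k["t"]).round(3),pix(k,[.471,-.123,.034]),m.current_qpos().round(2))
for n in ["knob_centre"]: print(n,[(np.round(r["at"],3).tolist(),round(r["confidence"],2)) for r in m.look_for("wrist",n)][:3])
E
```

```text
[ 0.35  0.29  1.72  0.    1.14 -1.22] 2.025
[[0.001, 1.0, 0.0], [0.962, -0.001, 0.274], [0.274, 0.0, -0.962]] [0.401 0.22  0.384] [[371.6, 0.0, 323.7], [0.0, 371.6, 244.2], [0.0, 0.0, 1.0]] [326.60613773 259.37609869]
spindle_tip [([0.488, 0.228, 0.073], 0.68), ([0.486, 0.229, 0.072], 0.67)]
other_knob_top [([0.496, 0.424, 0.086], 0.67)]
3.5333 [ 0.371 -0.123  0.344] [323.12800062 256.74102291] [-0.37  0.22  1.92  0.    1.   -1.94]
knob_centre [([0.472, -0.12, 0.013], 0.59)]
```

View pics/w_sp.png

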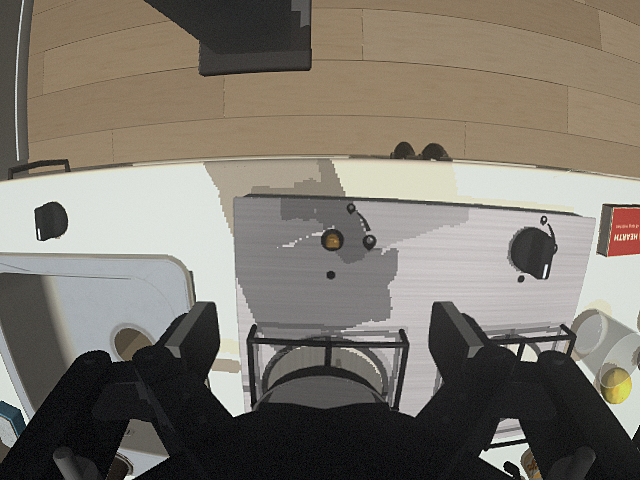

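View pics/w_kn.png

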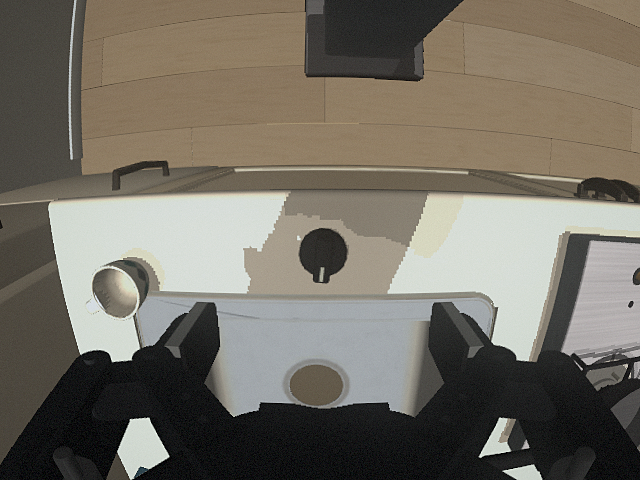

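```bash
python3 - <<'E'
import cv2,numpy as np
a=cv2.imread("pics/w_sp.png")[195:295,290:390]; b=cv2.imread("pics/w_kn.png")[215:295,283:363]
f=lambda i,s:cv2.resize(i,(400,400),interpolation=cv2.INTER_NEAREST)
cv2.imwrite("pics/z1.png",np.hstack([f(a,4),f(b,5)]))
E
```

```text
(no output)
```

View pics/z1.png

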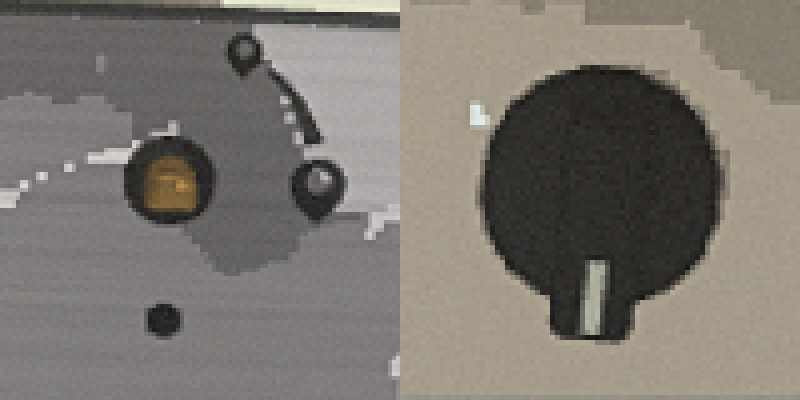

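```bash
python3 - <<'E'
from h import *
from scipy.optimize import minimize
s=np.load("pics/w_sp.npz"); c,o,f=[onz(s,u,v,.055) for u,v in[(332.3,240.3),(331,275),(369.5,242)]]
print("collar",c,"dot",o-c,np.linalg.norm(o-c),"flame",f-c,np.linalg.norm(f-c))
print("tip flat mid",onz(s,332.9,248.0,.073), "ytip",onz(s,332.7,240,.073))
k=np.load("pics/w_kn.npz"); im=cv2.imread("pics/w_kn.png")
g=im[215:290,290:360].max(2); mask=((g<75)*255).astype(np.uint8)
mask=cv2.morphologyEx(mask,cv2.MORPH_CLOSE,np.ones((5,5)))
cs,_=cv2.findContours(mask,0,2); mm=np.zeros_like(mask); cv2.drawContours(mm,[max(cs,key=cv2.contourArea)],-1,255,-1)
M=cv2.resize(mm,None,fx=8,fy=8,interpolation=cv2.INTER_LINEAR)>127
t=np.linspace(0,6.28,60)
def ren(p):
    x,y,a=p; out=np.zeros(M.shape,np.uint8)
    sk=[(.023*np.cos(q),.023*np.sin(q),z) for q in t for z in(0,.012)]
    bar=[(i*.0205,j*.0075,z) for i in(-1,1) for j in(-1,1) for z in(.012,.034)]
    for S in(sk,bar):
        P=[pix(k,[x+np.cos(a)*u-np.sin(a)*v,y+np.sin(a)*u+np.cos(a)*v,z]) for u,v,z in S]
        P=(np.array(P)-[290,215]+.5)*8
        cv2.fillConvexPoly(out,cv2.convexHull(P.astype(np.float32)).round().astype(int),1)
    return out>0
f=lambda p:1-(ren(p)&M).sum()/(ren(p)|M).sum()
b=min((minimize(f,[.471,-.123,a],method="Nelder-Mead",options=dict(initial_simplex=[[.471,-.123,a],[.475,-.123,a],[.471,-.119,a],[.471,-.123,a+.1]],xatol=1e-5,fatol=1e-5)) for a in(-.1,.05)),key=lambda r:r.fun)
print(b.x,b.fun)
for p in[(322.4,267.4),(321.4,278)]: print(onz(k,*p,.034))
E
```

```text
collar [0.49053039 0.228345   0.055     ] dot [ 0.03395268 -0.00101776  0.        ] 0.03396792932810684 flame [0.00163569 0.03437128 0.        ] 0.03441017367192842
tip flat mid [0.49256488 0.2284716  0.073     ] ytip [0.48533524 0.22825426 0.073     ]
[ 0.47559831 -0.12340094 -0.12913072] 0.06606656961456081
[ 0.48090098 -0.12364879  0.034     ]
[ 0.49094892 -0.12455342  0.034     ]
```

```bash
python3 - <<'E'
from h import *
m.move_ptp([0.505,-0.123,0.17],R(-np.pi/2-.11))
m.set_gripper(0.6,40)
p,d,k=shot("w_kn2"); print(m.current_time(),pix(k,[.4745,-.1235,.034]),m.current_qpos().round(2))
u,v=pix(k,[.4745,-.1235,.034]).astype(int)
cv2.imwrite("pics/z2.png",cv2.resize(p[v-50:v+50,u-50:u+50,::-1],(600,600),interpolation=cv2.INTER_NEAREST)); print(u,v)
E
```

```text
6.8417 [328.56679765 268.87480598] [-0.33  0.37  1.79 -0.    0.98  1.35]
328 268
```

View pics/z2.png

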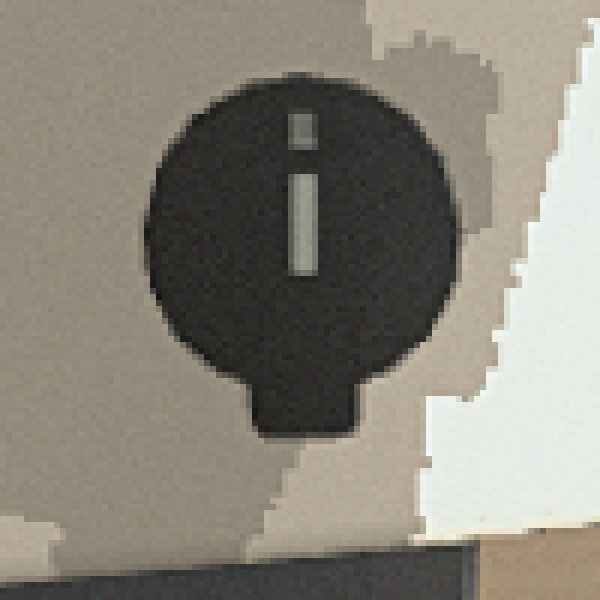

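```bash
python3 - <<'E'
from h import *
k=np.load("pics/w_kn2.npz"); O=lambda x,y,z:onz(k,278+x/6-.5,218+y/6-.5,z)
a,b=O(304,161,.034),O(305,437,.034); print("bar ends",a,b,(a+b)/2,np.linalg.norm(a-b),np.arctan2(*(a-b)[1::-1]))
l,r=O(147,238,.012),O(459,238,.012); print(l,r,(l+r)/2,np.linalg.norm(l-r))
t=O(302,72,0.0);print("near rim bottom",t, t+ -.023*np.array([np.cos(-.11),np.sin(-.11),0]))
k=np.load("pics/w_kn.npz"); O=lambda x,y,z:onz(k,283+(x-400)/5-.5,215+y/5-.5,z)
e=O(591,341,.034); print("view1 end",e, e-.0205*np.array([np.cos(-.11),np.sin(-.11),0])); l,r=O(482,184,.012),O(722,184,.012);print((l+r)/2)
t=O(600,65,0.0);print("near rim bottom",t, t+ .023*np.array([np.cos(-.11),np.sin(-.11),0]))
E
```

```text
bar ends [ 0.49480238 -0.1253633   0.034     ] [ 0.45600154 -0.12133329  0.034     ] [ 0.47540196 -0.1233483   0.034     ] 0.03900956211929495 -0.10349296987715861
[ 0.47967342 -0.10151446  0.012     ] [ 0.47475664 -0.14566477  0.012     ] [ 0.47721503 -0.12358961  0.012     ] 0.044423245499508934
near rim bottom [ 0.49846448 -0.12585141  0.        ] [ 0.47560349 -0.12332651  0.        ]
view1 end [ 0.49547463 -0.12519079  0.034     ] [ 0.47509853 -0.12294033  0.034     ]
[ 0.47276255 -0.12324219  0.012     ]
near rim bottom [ 0.45278013 -0.12362786  0.        ] [ 0.47564112 -0.12615276  0.        ]
```

```bash
python3 - <<'E'
from h import *
a=-np.pi/2-.107
m.move_l([.4754,-.1233,.06],R(a),.25)
m.move_l([.4754,-.1233,.015],None,.1)
print(m.current_force().round(2),m.current_time())
m.set_gripper(0.0,70)
print(m.current_grip_width(),m.current_grip_force(),m.current_force().round(2),m.current_ee_pos().round(4))
m.move_l([.4754,-.1233,.16],None,.25)
print(m.current_grip_width(),m.current_grip_force())
m.move_ptp([.520,.228,.20],R(-np.pi/2-.035)); m.dwell(.2)
p,d,k=shot("w_sp2"); cv2.imwrite("pics/sp2.png",p[:,:,::-1]); print(m.current_time(),m.current_force().round(2))
u,v=pix(k,[.4903,.2284,.073]).astype(int); print(u,v)
z=lambda i:cv2.resize(i[:,:,::-1],(400,400),interpolation=cv2.INTER_NEAREST)
cv2.imwrite("pics/z3.png",np.hstack([z(p[v-50:v+50,u-50:u+50]),z(p[280:480,220:420])]))
E
```

```text
[0.11 0.53 0.19] 8.05
0.15676564805448376 69.17254328727722 [-1.65  0.14  7.6 ] [ 0.4758 -0.1234  0.0157]
0.16128981731027298 68.2455575466156
10.8 [ 0.15 -0.12 -0.22]
323 272
```

View pics/z3.png

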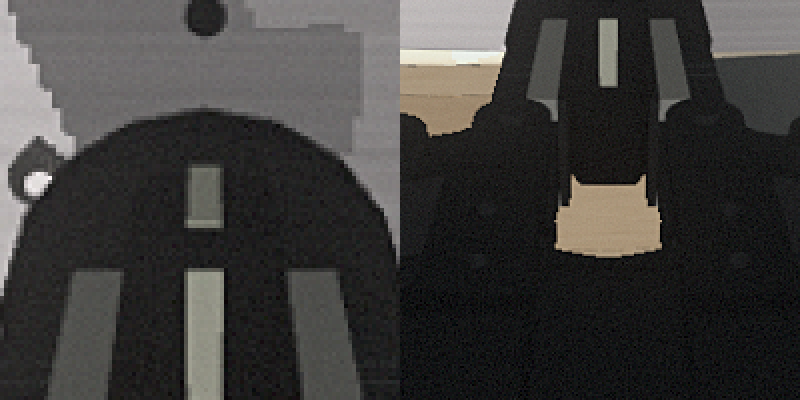

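```bash
python3 - <<'E'
from h import *
k=np.load("pics/w_sp2.npz"); O=lambda x,y,z:onz(k,273+x/4-.5,222+y/4-.5,z)
tcp=m.current_ee_pos(); print(tcp, m.current_tcp_rot()[:,1])
print("dot",O(205,16,.055), "pred",[.4904+.034,.2284-.0012], "flame",O(38,180,.055))
zt=tcp[2]+.0183; a=O(204,248,zt); b=onz(k,220+208/2-.5,280+184/2-.5,zt); print("ends",a-tcp,b-tcp,(a+b)/2-tcp,np.linalg.norm(a-b))
r=O(205,110,zt-.034); print("rim",r-tcp)
E
```

```text
[0.52020583 0.22725109 0.19996304] [-3.61947558e-02 -9.99344752e-01  7.48695094e-05]
dot [0.52339766 0.22692688 0.055     ] pred [0.5244, 0.22719999999999999] flame [0.49005808 0.26267103 0.055     ]
ends [ 0.01939773 -0.00085635  0.0183    ] [-0.01951788  0.00059843  0.0183    ] [-6.00767828e-05 -1.28956410e-04  1.83000000e-02] 0.03894278897976001
rim [ 0.02229674 -0.00105022 -0.0157    ]
```

```bash
python3 - <<'E'
from h import *
Rt=R(-np.pi/2-.035)
m.move_l([.490,.2284,.105],Rt,.15); m.dwell(.2)
print(m.current_time(),m.current_ee_pos().round(4),m.current_force().round(2))
for z in [.092,.088,.085,.082,.079,.077,.0755]:
    m.move_l([.490,.2284,z],Rt,.04); f=m.current_force(); print(z,m.current_ee_pos().round(4),f.round(2),m.current_ft_torque().round(2))
    if abs(f[2])>15: break
print(m.current_time(),m.current_grip_width())
E
```

```text
11.8167 [0.4905 0.2285 0.1057] [-0.22  0.21 -0.88]
0.092 [0.4899 0.2283 0.0917] [-0.54  0.39 -0.28] [ 0.09 -0.02  0.03]
0.088 [0.4899 0.2284 0.0878] [-0.95 -0.02  0.49] [0.03 0.04 0.09]
0.085 [0.4899 0.2284 0.0848] [-0.26  0.19  0.29] [-0.02  0.   -0.01]
0.082 [0.4899 0.2284 0.0818] [ 0.   -0.35 -0.23] [-0.02  0.01  0.04]
0.079 [0.4899 0.2284 0.0788] [ 0.26 -0.42 -0.61] [-0.   -0.    0.01]
0.077 [0.49   0.2284 0.0769] [ 0.43 -0.18  0.33] [-0.01  0.02  0.01]
0.0755 [0.4901 0.2284 0.0757] [-0.32 -0.76  3.59] [-0.    0.17 -0.03]
13.7917 0.15528178219987196
```

```bash
python3 - <<'E'
from h import *
Rt=R(-np.pi/2-.035)
for z in [.074,.0725,.0715,.0708,.070]:
    m.move_l([.490,.2284,z],Rt,.03); m.dwell(.2); f=m.current_force(); print(z,m.current_ee_pos().round(4),f.round(2),m.current_ft_torque().round(2))
    if abs(f[2])>15: break
print(m.current_time(),m.current_grip_width())
E
```

```text
0.074 [0.4901 0.2284 0.0741] [0.08 0.31 4.58] [-0.04  0.13 -0.02]
0.0725 [0.4901 0.2284 0.0726] [ 0.24 -0.96  6.35] [-0.08  0.19 -0.02]
0.0715 [0.4901 0.2285 0.0717] [-1.07  0.19  8.39] [-0.12  0.26  0.01]
0.0708 [0.4902 0.2285 0.0715] [-3.57 -0.8  12.47] [-0.24  0.59  0.05]
0.07 [0.4903 0.2285 0.0713] [-5.62 -2.2  19.92] [-0.37  1.    0.02]
16.0417 0.15597943716810594
```

```bash
python3 - <<'E'
from h import *
m.move_l([.490,.2284,.0713],R(-np.pi/2-.035),.03)
for i in range(1,9):
    m.move_l([.490,.2284,.0713],R(-np.pi/2-.035+i*np.pi/16),.03); f=m.current_force()
    print(i,m.current_time(),m.current_ee_pos().round(4),f.round(2),m.current_ft_torque().round(3))
    if np.linalg.norm(f)>30: break
m.dwell(.3); print(m.current_ee_pos().round(4),m.current_force().round(2),m.current_tcp_rot()[:,1],m.current_grip_force())
p,d,k=shot("end"); cv2.imwrite("pics/z4.png",p[:,:,::-1])
E
```

```text
1 16.6417 [0.4903 0.2285 0.0716] [0.12 0.55 7.39] [-0.061  0.105  0.019]
2 16.9917 [0.4903 0.2286 0.0716] [-0.4   1.52  6.83] [ 0.132  0.111 -0.04 ]
3 17.3417 [0.4903 0.2287 0.0716] [-0.7   1.43  7.  ] [ 0.254  0.194 -0.019]
4 17.6917 [0.4902 0.2288 0.0716] [-2.32  2.42  6.55] [0.465 0.244 0.026]
5 18.0417 [0.4901 0.2289 0.0716] [-2.51  3.29  7.36] [0.489 0.378 0.009]
6 18.3917 [0.4899 0.229  0.0716] [-2.58  4.62  6.62] [0.71  0.548 0.002]
7 18.7417 [0.4899 0.229  0.0716] [-2.9   3.94  7.87] [ 0.712  0.553 -0.001]
8 19.0917 [0.4897 0.2291 0.0716] [-4.95  5.37  8.31] [0.839 0.769 0.003]
[0.4897 0.2291 0.0716] [-3.96  4.4   8.47] [ 9.99380179e-01 -3.52008580e-02 -3.97069600e-04] 69.45816993713379
```

View pics/z4.png

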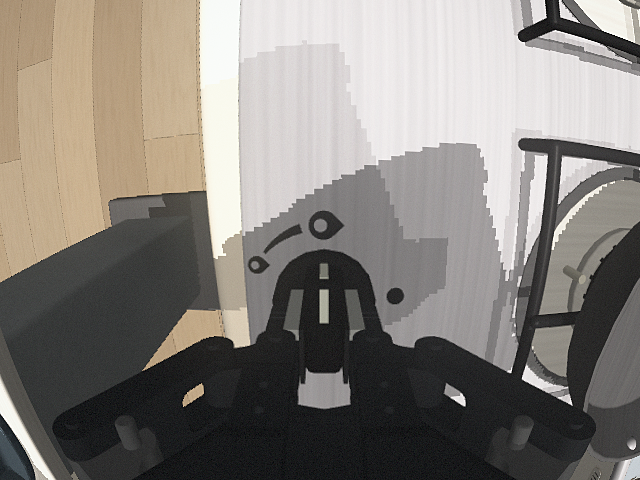

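The picture shows the pointer's white line, at (323,290), aimed at the large flame mark at (320,226). The off dot is at (395,296), and the knob is still gripped and seated.

```bash
python3 -c "
from bench import manip as m
print(m.sign_off())"
```

```text
the job is handed in; nothing more can be done
None
```

I handed the job in at about 19.5 s of the 45 s limit: the knob is home on the spindle, pressed to about its stop, turned a quarter turn to the large flame mark, and still gripped; the sign-off returned no verdict.

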